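# Close and lock the tomato slicer for the night

### The job

Put the tomato slicer away for the night: its pusher is stuck in the parking catch, so push the pusher carriage by its handle until it breaks free and run it gently through the blades up against its stop, without ramming it. Then press the black lock knob behind the handle fully down, gently, so that the pusher stays locked there. Keep off the blades and leave the other things on the table alone.

Things in the scene. Friction and masses are not known exactly. Their poses are not given: they have to be found in the camera images.
- slicer: countertop tomato slicer of bare aluminium, fixed to the table: 424 x 160 mm, two end castings 88 mm high joined by two steel guide rods, an upright blade frame 156 mm high near one end. Origin: under its middle, on the table top. x points along the rods, the way the pusher slides to close (blade frame at x = +131 mm); z up.
- carriage: pusher carriage on the rods, a plate 160 mm long (along x), 136 wide, top 80 mm above the table, with handle, lock knob and slotted white pusher head that passes between the blades. Origin: below the handle's axis at table level; axes as the slicer's. Starts at the end away from the blades, stuck: it drags, needs up to 10 to 18 N, breaks free after 15 to 35 mm; then about 3 N.
- channel: closed aluminium channel, 396 x 48 mm, top 52 mm above the table, between the rods under the carriage. Hides, as part of it, the bar with lock hole and hard rubber end stop, which halts the carriage 80 to 145 mm from its start: where exactly differs each time and can only be felt. Made for loads below 20 N. Origin and axes are the slicer's.
- blades: blade cassette in the blade frame: seven thin level steel blades 86 to 134 mm above the table, 140 mm wide, under a top bar 156 mm high. Sharp: not to be touched. Origin: below the middle of the blades, at table level.
- handle_grip (a point): middle of the upright round black handle on the carriage: 26 mm in diameter, standing from 83 to 135 mm above the table; this point is on its axis, 109 mm above the table. 69 mm ahead of its axis (towards the blades) is the pusher's back plate, 145 mm high; 58 mm behind its axis is the lock knob.
- knob_top (a point): middle of the top of the black mushroom lock knob on the carriage, 30 mm in diameter, 115 mm above the table while up. Pressed straight down it slides 12 mm against about 5 N of friction and stays where it is left. Only with the carriage at its stop (within about 2 mm) does its pin find the lock hole; elsewhere the pin meets steel after about 2 mm.
- lock (a joint): travel of the lock knob in m: 0 is up (unlocked), 0.012 is fully down (locked).
- small_dish: small melamine dish, 90 mm across, 20 mm high, with a topping; a bystander. Origin: under its middle.
- spoon: steel spoon, 188 mm long; a bystander. Origin: under its middle.
- cup: white plastic cup with a yellow handle, 85 mm high; a bystander. Origin: under its middle.
- pepper: glass spice jar with a green cap, 46 mm across, 106 mm high; a bystander. Origin: under its middle.
- fork: steel fork, 193 mm long, lying on the plastic cutting board; a bystander. Origin: under its middle.
- timer: white dial timer with a blue knob, 72 mm across, 37 mm high; a bystander. Origin: under its middle.

How it is judged:
By the outcome, as a careful person would: the job done as asked, in the order asked, and still so for the second after the job is handed in, with the robot touching nothing.
It also fails if it takes over 48 s, if anything falls off the work surface, if the arm or the gripper's body presses on something with over 40 N, if the wrist force passes 120 N, or if a joint passes its speed limit or range.

### The arm

A 6-joint arm with a two-finger parallel gripper is mounted at the origin on a cart in front of the work surface, level with it; the furniture and walls round the work are solid. World frame = base frame: x ahead of the robot, y to its left, z up, the work surface at z = 0. Lengths are in m, angles in degrees, forces in N, time in s.
With the tool pointing down it reaches from about 0.2 to 0.875 m from the base axis. Payload 3.4 kg.
Tool frame: the origin (TCP) lies on the centre line of the jaws, within the pads' length; the fingertips stand ctrl.tip_extent ahead of it and the grasp point (between the pads) lies 11 mm behind it (ctrl.tip_extent is the distance from the TCP to the fingertips, in m); z points along the fingers, y is the line along which they close (so a half turn about z gives the same grasp; the last joint's range is limited). The gripper opens to 94 mm and grips with 3 to 60 N. Pads are 16 mm wide; open, the fingers measure 119 mm over their backs; the gripper's body (75 mm by 177 mm) begins 78 mm behind the grasp point.
Start: joints at [66.119, 15.808, 86.224, -0, 77.962, -6.933], TCP at [0.168, 0.55, 0.213] pointing down, gripper open.
Joint ranges: [-165.64, 165.64], [-43.16, 119.46], [12.63, 154.43], [-67.54, 247.53], [6.08, 155.33], [-154.97, 154.97]. Speed limits (degrees/s): [147.25, 147.25, 180, 180, 180, 180].

### API

Orientations are given as [roll, pitch, yaw] about the fixed x, y, z axes, in that order (R = Rz(yaw) Ry(pitch) Rx(roll)).
In Python, from plant import ctrl gives the robot as it stands.
- The arm moves only by the tool step_arm, never from a script. Its argument "series" is a list of rows, each a list of 7 numbers: the turn, a rotation vector about the tool's x, y, z in rad, then the shift along the tool's x, y, z in mm, then the opening, from 0 (shut) to 1 (fully open). A call has 1 to 20 rows; each row is the pose to reach, as a shift and turn from the pose commanded when the call began, along the tool's axes at that moment; what a row does not reach only later rows make up. A row lasts 1/10 s, in which the tool goes at most 50 mm and 8.59 degrees, less where a joint would pass 70% of its speed; a pose out of reach is approached as far as the arm can. A call with a gripper value outside its range is refused whole. The fingers move at their own pace and stop on an object; the grip force is fixed at half the most. Time passes only in rows, so rows that repeat a pose let the fingers close. It gives the time, the measured TCP pose, the force, the opening and the grip force at its end, in the units of the state.
- ctrl.state(): the state, without advancing time (a new reading comes with each control period).
- ctrl.capture(name): name is "scene" or "top"; returns a dict with "img" (400x640x3 uint8, red, green, blue), "fov_y" (degrees; the focal length in pixels is half the picture's height over the tangent of half this angle, whatever the lens; pixels are square), "cx", "cy" (the principal point, pixels), "R" (3x3) and "t" (3): a world point X has camera coordinates R X + t. Camera axes: x right, y down, z forward; pixel columns grow to the right and rows downward; lengths in m; the calibration is good to about 2 mm. A picture is of the moment at which its call begins. There is no depth.
- ctrl.hand_in(): hands the job in; it is judged then, once.
Trained networks look in the newest picture that a camera, given by its name, has taken for a name from the list of things; names that differ only in an ending like _2 or _b are one class to them, and where a whole thing is asked for, a point or a joint stands for the part that bears it (a point fixed in the world has none). Each returns a list of dicts, best first, with "score" (0 to 1); they miss things now and then, are a little off and sometimes report something else, mostly with a low value. They report only what shows in the picture. A call takes as long as a camera call.
- ctrl.find_in(camera, name): "location" ([x, y, z] in m, in world coordinates, good to about 4 mm: the middle of the surface that is visible of it).
The state is a dict: "clock": time; "joint_positions": joint angles; "qvel": joint speeds; "effort": joint torques, N m; "tcp_pos": TCP position; "eef_rot": TCP orientation; "wrist_force": force on the tool from outside, world axes, zero at the start; "moment": the same for the moment, N m; "finger_gap": opening from 0.0 (shut) to 1.0 (fully open); "finger_force": force on a finger pad.
Only numpy, scipy, OpenCV 4.12 (cv2) and the standard library are available. Lean on these libraries where they do the work, as an engineer would, in place of code of your own. Each camera call takes 0.05 s, during which the arm holds its last target. There are 200 camera calls.

## Working session

There is one attempt and no reset: what is moved stays moved. The work goes in short steps, Python scripts to look and compute and a tool call to move; the robot and the scene stay as the last step left them, time stands still between calls to the robot, and variables do not carry over. Pictures are saved under pics/ and viewed, at most 10 in all, crops included, and the job is handed in when it is done.

Besides the shell and the picture viewer there is one more tool, called after ">>>" by a JSON object that holds its "op" and its "data", one argument or row to a line. step_arm: Moves the arm, as the interface text tells. Its arguments: {"type":"object","properties":{"series":{"type":"array","items":{"type":"array","items":{"type":"number"}}}},"required":["series"]}

```bash
mkdir -p pics; python3 - <<'E'
from plant import ctrl
import cv2
print(ctrl.tip_extent, ctrl.state())
for c in ("scene","top"):
    d=ctrl.capture(c); cv2.imwrite(f"pics/{c}1.png",d["img"][:,:,::-1])
    print(c,d["fov_y"],d["cx"],d["cy"],d["R"],d["t"])
    for n in ("handle_grip","knob_top","blades","carriage","slicer","channel","cup","pepper","timer","small_dish"):
        print(n,[(r["location"],round(r["score"],2)) for r in ctrl.find_in(c,n)[:2]])
E
```

```text
0.008 {'clock': 0.0, 'joint_positions': array([ 6.61198530e+01,  1.58455941e+01,  8.62945621e+01, -1.07909025e-03,
        7.79631522e+01, -6.93298143e+00]), 'qvel': array([-0.03776354, -0.01953843,  0.01416013,  0.02158542,  0.0200679 ,
       -0.0934361 ]), 'effort': array([ 1.17882977e-03, -4.04587555e+01, -2.37228566e+01,  7.03488034e-02,
        3.45971959e-02, -1.48353192e-04]), 'tcp_pos': array([0.16738982, 0.54950503, 0.21262951]), 'eef_rot': array([-1.79897320e+02, -1.14229274e-02,  1.63053050e+02]), 'wrist_force': array([-0.4606999 , -0.11676509, -0.64231079]), 'moment': array([-0.019536  ,  0.01982491, -0.00168551]), 'finger_force': 0.0, 'finger_gap': 0.9993497811766612}
scene 56.17248898441301 324.0279129110262 193.8759055957068 [[ 0.86239528 -0.50615795  0.00886022]
 [-0.40377603 -0.69830251 -0.59104866]
 [ 0.30535109  0.50614003 -0.80658724]] [-0.54544522  0.28155845  1.07786782]
handle_grip [([0.5463, -0.0264, 0.079], 0.58)]
knob_top [([0.5488, -0.1243, 0.1144], 0.58)]
blades [([0.5546, 0.1745, 0.1356], 0.88), ([0.5488, -0.0256, 0.0832], 0.69)]
carriage []
slicer [([0.
[... 188 characters left out ...]
 0.49)]
small_dish [([0.48, 0.3295, 0.0104], 0.53)]
top 46.9246516571792 316.9393808716084 193.70513883464665 [[ 0.00542868 -0.99974441  0.02194637]
 [-0.98145349 -0.00953236 -0.19146325]
 [ 0.19162351 -0.02049995 -0.98125439]] [-0.0671099   0.59664283  1.47414891]
handle_grip [([0.5527, -0.0255, 0.0831], 0.67)]
knob_top [([0.5476, -0.1141, 0.1149], 0.44)]
blades [([0.5463, 0.1801, 0.1564], 0.88), ([0.5421, 0.0141, 0.0821], 0.27)]
carriage []
slicer [([0.5408, 0.0138, 0.0826], 0.76)]
channel [([0.5577, 0.1488, 0.0534], 0.87)]
cup [([0.8063, 0.2275, 0.0353], 0.82)]
pepper [([0.5521, -0.0284, 0.078], 0.41)]
timer [([0.7578, -0.0023, 0.0245], 0.63)]
small_dish [([0.4958, 0.3216, 0.0049], 0.66)]
```

View pics/scene1.png

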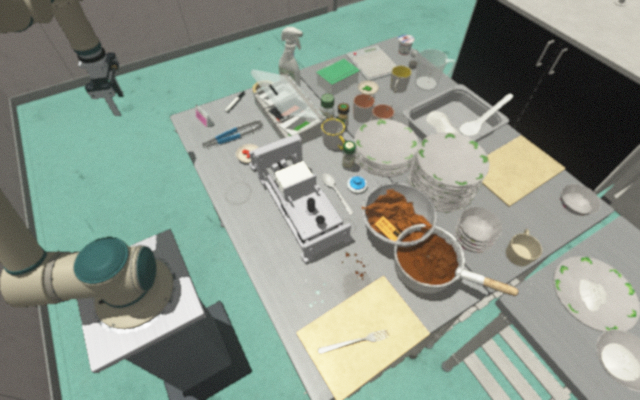

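View pics/top1.png

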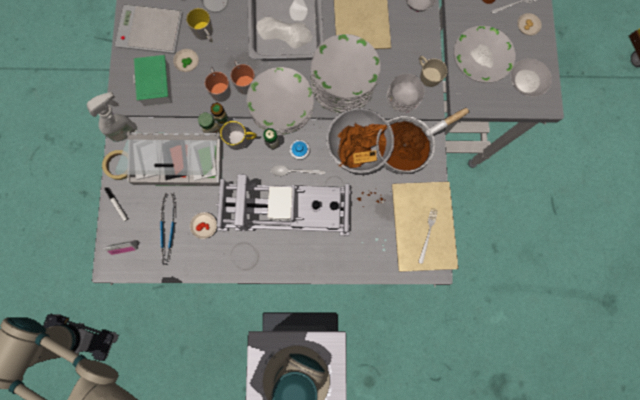

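The slicer runs along +y: blade frame at top-view (240,200), handle about (317,205), knob (334,206). I'll enlarge it to measure.

```bash
python3 - <<'E'
import cv2,numpy as np
a=cv2.imread("pics/top1.png")[160:250,205:365]; b=cv2.imread("pics/scene1.png")[125:265,240:360]
a=cv2.resize(a,None,fx=5,fy=5,interpolation=2)   
cv2.imwrite("pics/ta.png",a); cv2.imwrite("pics/sb.png",cv2.resize(b,None,fx=4,fy=4,interpolation=2))
E
```

```text
(no output)
```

View pics/ta.png

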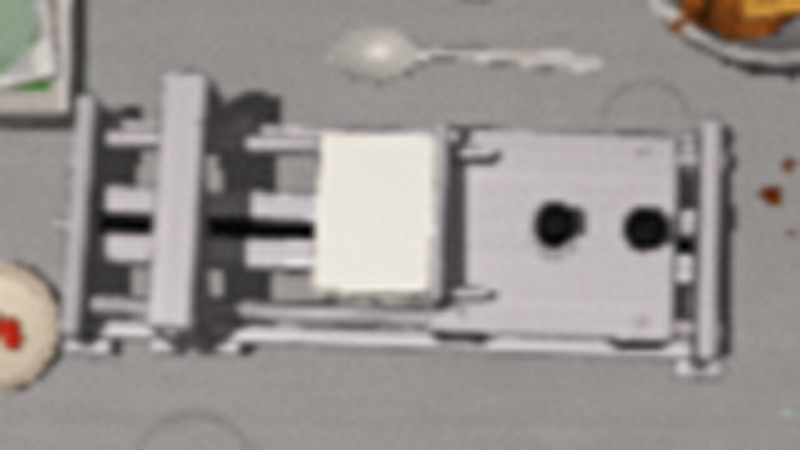

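View pics/sb.png

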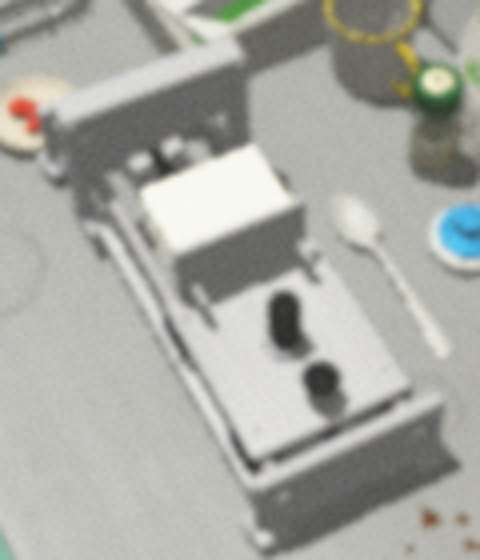

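Crops: handle top at full-res top px (315.4,204.6) / scene (311.2,199.8); knob top (334.2,205.6) / (320.5,219.2).

```bash
cat > h.py <<'E'
from plant import ctrl
import numpy as np
def ray(d,u,v,z):
    f=200/np.tan(np.radians(d["fov_y"]/2)); r=d["R"].T@np.array([(u-d["cx"])/f,(v-d["cy"])/f,1]); c=-d["R"].T@d["t"]
    return (c+r*(z-c[2])/r[2]).round(4)
E
python3 - <<'E'
from h import *
t=ctrl.capture("top");s=ctrl.capture("scene")
T=lambda u,v,z:ray(t,205+u/5,160+v/5,z); S=lambda u,v,z:ray(s,240+u/4,125+v/4,z)
print("handle",T(552,223,.135),S(285,299,.135)); print("knob",T(646,228,.115),S(322,377,.113))
print("bar",T(185,75,.156),T(172,325,.156)); print("L",T(85,100,.088),T(72,340,.088)); print("R",T(713,122,.088),T(705,358,.088))
print("head back",T(440,128,.145),T(432,300,.145))
st=ctrl.state();print(st["tcp_pos"],st["eef_rot"])
E
```

```text
handle [ 0.5473 -0.0564  0.135 ] [ 0.5541 -0.0564  0.135 ]
knob [ 0.548  -0.1167  0.115 ] [ 0.5506 -0.1171  0.113 ]
bar [0.6353 0.1739 0.156 ] [0.4783 0.1761 0.156 ]
L [0.6339 0.2482 0.088 ] [0.4766 0.2495 0.088 ]
R [ 0.6234 -0.1623  0.088 ] [ 0.4682 -0.1561  0.088 ]
head back [0.6054 0.0146 0.145 ] [0.4965 0.0178 0.145 ]
[0.16764422 0.55005718 0.21348054] [1.79995351e+02 2.03527204e-03 1.63051666e+02]
```

>>> {"op": "step_arm", "data": {
  "series": [
    [0, 0, -0.015, -20, -17, 0, 0.45],
    [0, 0, -0.03, -54, -47, 0, 0.45],
    [0, 0, -0.05, -92, -80, 0, 0.45],
    [0, 0, -0.07, -130, -113, 0, 0.45],
    [0, 0, -0.09, -168, -146, 0, 0.45],
    [0, 0, -0.11, -206, -178, 0, 0.45],
    [0, 0, -0.13, -244, -211, 0, 0.45],
    [0, 0, -0.15, -282, -244, 0, 0.45],
    [0, 0, -0.17, -320, -277, 0, 0.45],
    [0, 0, -0.19, -358, -310, 0, 0.45],
    [0, 0, -0.21, -396, -343, 0, 0.45],
    [0, 0, -0.23, -434, -376, 0, 0.45],
    [0, 0, -0.25, -472, -409, 0, 0.45],
    [0, 0, -0.26, -505, -438, 0, 0.45],
    [0, 0, -0.2714, -530, -459, 0, 0.45],
    [0, 0, -0.2714, -542.5, -470, 0, 0.45],
    [0, 0, -0.2714, -542.5, -470, 20, 0.45],
    [0, 0, -0.2714, -542.5, -470, 45, 0.45],
    [0, 0, -0.2714, -542.5, -470, 60, 0.45],
    [0, 0, -0.2714, -542.5, -470, 60, 0.45]
  ]
}}

```text
clock: 3.2
tcp_pos: [0.5474, -0.0564, 0.1513]
eef_rot: [179.9, -0.3, 178.6]
wrist_force: [-0.8, -0.8, -0.0]
finger_gap: 0.449
finger_force: 0.0
```

```bash
python3 - <<'E'
from h import *
import cv2
s=ctrl.state();print({k:s[k] for k in("clock","tcp_pos","eef_rot","wrist_force","finger_gap")})
d=ctrl.capture("scene");e=ctrl.capture("top")
a=cv2.resize(d["img"][140:260,260:360,::-1],None,fx=4,fy=4,interpolation=2);b=cv2.resize(e["img"][140:260,260:360,::-1],None,fx=4,fy=4,interpolation=2)
cv2.imwrite("pics/m2.png",cv2.hconcat([a,b]))
E
```

```text
{'clock': 3.2, 'tcp_pos': array([ 0.54735428, -0.05639863,  0.15134744]), 'eef_rot': array([179.90350105,  -0.30496491, 178.62616492]), 'wrist_force': array([-0.82767287, -0.77711842, -0.02487229]), 'finger_gap': 0.449373814554522}
```

View pics/m2.png

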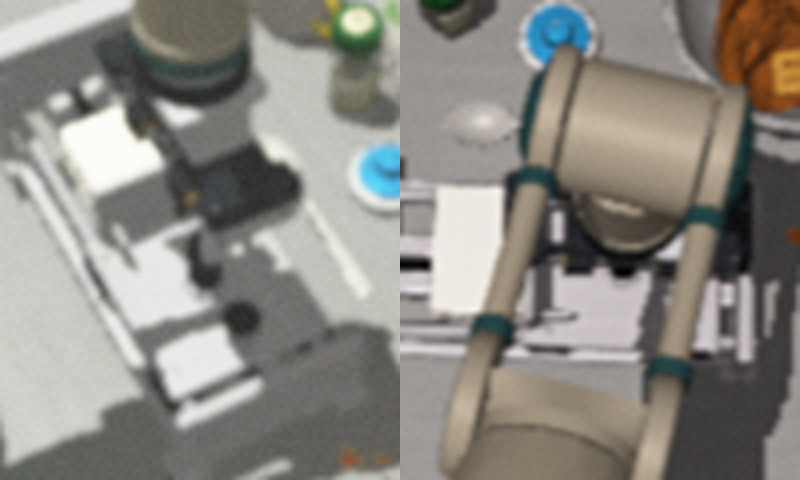

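```bash
python3 - <<'E'
from h import *
import cv2
s=ctrl.state();print(s["tcp_pos"])
d=ctrl.capture("scene")
f=200/np.tan(np.radians(d["fov_y"]/2));img=cv2.resize(d["img"][150:230,270:350,::-1],None,fx=7,fy=7,interpolation=2)
def P(X,c):
    p=d["R"]@np.array(X)+d["t"];u=f*p[0]/p[2]+d["cx"];v=f*p[1]/p[2]+d["cy"];print(X,u,v)
    cv2.circle(img,(int((u-270)*7),int((v-150)*7)),3,c,-1)
x,y=.5474,-.0564
for dy in(-.021,-.0335,.021,.0335):P((x,y+dy,.143),(0,0,255))
P((.550,-.0575,.135),(0,255,0));P((.55,-.1155,.115),(0,255,0))
for dy in(-.088,.088):P((x,y+dy,.24),(255,0,0))
cv2.imwrite("pics/m3.png",img)
E
```

```text
[ 0.54946232 -0.05700376  0.15381942]
(0.5474, -0.0774, 0.143) 312.71175689984415 204.20697118533366
(0.5474, -0.08990000000000001, 0.143) 314.83286615771726 207.2846746014051
(0.5474, -0.0354, 0.143) 305.7616611863605 194.12246788121794
(0.5474, -0.022899999999999997, 0.143) 303.7442124965133 191.19517467298516
(0.55, -0.0575, 0.135) 310.21563150806634 200.5887569052299
(0.55, -0.1155, 0.115) 320.03982007124057 218.58481091827906
(0.5474, -0.1444, 0.24) 324.7349263647258 201.3515232358742
(0.5474, 0.031599999999999996, 0.24) 293.3978893692679 157.57604861607078
```

View pics/m3.png

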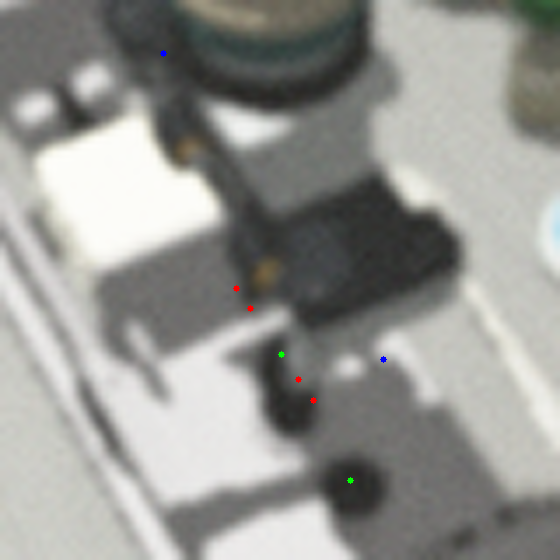

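The picture agrees with the projection: the fingers straddle the handle (its top at about px 310,200). Descending.

>>> {"op": "step_arm", "data": {
  "series": [
    [0, 0, 0, 0, 0, 8, 0.45],
    [0, 0, 0, 0, 0, 20, 0.45],
    [0, 0, 0, 0, 0, 32, 0.45],
    [0, 0, 0, 0, 0, 43, 0.45],
    [0, 0, 0, 0, 0, 50, 0.45],
    [0, 0, 0, 0, 0, 50, 0.45],
    [0, 0, 0, 0, 0, 50, 0.45]
  ]
}}

```text
clock: 4.05
tcp_pos: [0.5496, -0.0577, 0.1033]
eef_rot: [180.0, -0.0, 178.6]
wrist_force: [-0.1, -0.8, -0.9]
finger_gap: 0.449
finger_force: 0.0
```

>>> {"op": "step_arm", "data": {
  "series": [
    [0, 0, 0, 0, 0, 0, 0.4],
    [0, 0, 0, 0, 0, 0, 0.34],
    [0, 0, 0, 0, 0, 0, 0.34],
    [0, 0, 0, 0, 0, 0, 0.34]
  ]
}}

```text
clock: 4.45
tcp_pos: [0.5497, -0.0577, 0.1038]
eef_rot: [-180.0, 0.0, 178.6]
wrist_force: [0.1, -0.1, 0.0]
finger_gap: 0.345
finger_force: 0.0
```

>>> {"op": "step_arm", "data": {
  "series": [
    [0, 0, 0, 0, 1, 0, 0.32],
    [0, 0, 0, 0, 2, 0, 0.32],
    [0, 0, 0, 0, 3, 0, 0.32],
    [0, 0, 0, 0, 4, 0, 0.32],
    [0, 0, 0, 0, 5, 0, 0.32],
    [0, 0, 0, 0, 6, 0, 0.32]
  ]
}}

```text
clock: 5.05
tcp_pos: [0.5496, -0.0543, 0.1034]
eef_rot: [-179.7, -0.0, 178.7]
wrist_force: [-1.3, -8.1, -0.3]
finger_gap: 0.322
finger_force: 4.0
```

>>> {"op": "step_arm", "data": {
  "series": [
    [0, 0, 0, 0, 1, 0, 0.32],
    [0, 0, 0, 0, 2, 0, 0.32],
    [0, 0, 0, 0, 3, 0, 0.32],
    [0, 0, 0, 0, 4, 0, 0.32],
    [0, 0, 0, 0, 5, 0, 0.32],
    [0, 0, 0, 0, 6, 0, 0.32]
  ]
}}

```text
clock: 5.65
tcp_pos: [0.5498, -0.0485, 0.1034]
eef_rot: [-179.7, -0.0, 178.7]
wrist_force: [-0.8, -8.5, -0.6]
finger_gap: 0.321
finger_force: 4.3
```

>>> {"op": "step_arm", "data": {
  "series": [
    [0, 0, 0, 0, 1, 0, 0.32],
    [0, 0, 0, 0, 2, 0, 0.32],
    [0, 0, 0, 0, 3, 0, 0.32],
    [0, 0, 0, 0, 4, 0, 0.32],
    [0, 0, 0, 0, 5, 0, 0.32],
    [0, 0, 0, 0, 6, 0, 0.32],
    [0, 0, 0, 0, 7, 0, 0.32],
    [0, 0, 0, 0, 8, 0, 0.32],
    [0, 0, 0, 0, 9, 0, 0.32],
    [0, 0, 0, 0, 10, 0, 0.32]
  ]
}}

```text
clock: 6.65
tcp_pos: [0.5501, -0.0385, 0.1034]
eef_rot: [-179.7, 0.0, 178.7]
wrist_force: [-0.8, -9.1, -1.2]
finger_gap: 0.322
finger_force: 4.0
```

>>> {"op": "step_arm", "data": {
  "series": [
    [0, 0, 0, 0, 1, 0, 0.32],
    [0, 0, 0, 0, 2, 0, 0.32],
    [0, 0, 0, 0, 3, 0, 0.32],
    [0, 0, 0, 0, 4, 0, 0.32],
    [0, 0, 0, 0, 5, 0, 0.32],
    [0, 0, 0, 0, 6, 0, 0.32],
    [0, 0, 0, 0, 7, 0, 0.32],
    [0, 0, 0, 0, 8, 0, 0.32],
    [0, 0, 0, 0, 9, 0, 0.32],
    [0, 0, 0, 0, 10, 0, 0.32]
  ]
}}

```text
clock: 7.65
tcp_pos: [0.5504, -0.0316, 0.1034]
eef_rot: [-179.4, -0.0, 178.7]
wrist_force: [-0.9, -17.0, -1.7]
finger_gap: 0.321
finger_force: 8.2
```

>>> {"op": "step_arm", "data": {
  "series": [
    [0, 0, 0, 0, 0.5, 0, 0.32],
    [0, 0, 0, 0, 1, 0, 0.32],
    [0, 0, 0, 0, 1, 0, 0.32]
  ]
}}

```text
clock: 7.95
tcp_pos: [0.5504, -0.0306, 0.1034]
eef_rot: [-179.4, -0.0, 178.7]
wrist_force: [0.1, -15.7, -1.8]
finger_gap: 0.321
finger_force: 7.7
```

>>> {"op": "step_arm", "data": {
  "series": [
    [0, 0, 0, 0, 0.5, 0, 0.32],
    [0, 0, 0, 0, 1, 0, 0.32],
    [0, 0, 0, 0, 1.5, 0, 0.32],
    [0, 0, 0, 0, 2, 0, 0.32],
    [0, 0, 0, 0, 2, 0, 0.32]
  ]
}}

```text
clock: 8.45
tcp_pos: [0.5506, -0.0222, 0.1034]
eef_rot: [180.0, 0.0, 178.6]
wrist_force: [0.9, -1.5, -0.9]
finger_gap: 0.323
finger_force: 0.9
```

>>> {"op": "step_arm", "data": {
  "series": [
    [0, 0, 0, 0, 1, 0, 0.32],
    [0, 0, 0, 0, 2.5, 0, 0.32],
    [0, 0, 0, 0, 4.5, 0, 0.32],
    [0, 0, 0, 0, 6.5, 0, 0.32],
    [0, 0, 0, 0, 8.5, 0, 0.32],
    [0, 0, 0, 0, 10.5, 0, 0.32],
    [0, 0, 0, 0, 12.5, 0, 0.32],
    [0, 0, 0, 0, 14.5, 0, 0.32],
    [0, 0, 0, 0, 16.5, 0, 0.32],
    [0, 0, 0, 0, 18.5, 0, 0.32],
    [0, 0, 0, 0, 20.5, 0, 0.32],
    [0, 0, 0, 0, 22.5, 0, 0.32],
    [0, 0, 0, 0, 24.5, 0, 0.32],
    [0, 0, 0, 0, 26.5, 0, 0.32],
    [0, 0, 0, 0, 28.5, 0, 0.32],
    [0, 0, 0, 0, 30.5, 0, 0.32],
    [0, 0, 0, 0, 32.5, 0, 0.32],
    [0, 0, 0, 0, 34.5, 0, 0.32],
    [0, 0, 0, 0, 36, 0, 0.32],
    [0, 0, 0, 0, 37, 0, 0.32]
  ]
}}

```text
clock: 10.45
tcp_pos: [0.5514, 0.0145, 0.1036]
eef_rot: [180.0, 0.0, 178.6]
wrist_force: [2.5, -1.9, -1.0]
finger_gap: 0.316
finger_force: 1.5
```

>>> {"op": "step_arm", "data": {
  "series": [
    [0, 0, 0, 0, 1, 0, 0.32],
    [0, 0, 0, 0, 2, 0, 0.32],
    [0, 0, 0, 0, 3, 0, 0.32],
    [0, 0, 0, 0, 4, 0, 0.32]
  ]
}}

```text
clock: 10.85
tcp_pos: [0.5515, 0.0183, 0.1035]
eef_rot: [180.0, 0.0, 178.6]
wrist_force: [3.2, -3.0, -0.7]
finger_gap: 0.322
finger_force: 1.5
```

>>> {"op": "step_arm", "data": {
  "series": [
    [0, 0, 0, -0.2, 1, 0, 0.32],
    [0, 0, 0, -0.4, 2, 0, 0.32],
    [0, 0, 0, -0.6, 3, 0, 0.32],
    [0, 0, 0, -0.8, 4, 0, 0.32]
  ]
}}

```text
clock: 11.25
tcp_pos: [0.5517, 0.0224, 0.1035]
eef_rot: [180.0, -0.1, 178.6]
wrist_force: [-0.4, -2.8, 1.6]
finger_gap: 0.322
finger_force: 1.5
```

>>> {"op": "step_arm", "data": {
  "series": [
    [0, 0, 0, 0, 1, 0, 0.32],
    [0, 0, 0, 0, 2, 0, 0.32],
    [0, 0, 0, 0, 3, 0, 0.32]
  ]
}}

```text
clock: 11.55
tcp_pos: [0.5518, 0.0254, 0.1034]
eef_rot: [180.0, -0.1, 178.6]
wrist_force: [-1.1, -3.1, 1.3]
finger_gap: 0.322
finger_force: 1.5
```

>>> {"op": "step_arm", "data": {
  "series": [
    [0, 0, 0, 0, 1, 0, 0.32],
    [0, 0, 0, 0, 2, 0, 0.32],
    [0, 0, 0, 0, 3, 0, 0.32]
  ]
}}

```text
clock: 11.85
tcp_pos: [0.5521, 0.0284, 0.1033]
eef_rot: [180.0, -0.0, 178.6]
wrist_force: [-1.1, -3.3, 1.7]
finger_gap: 0.321
finger_force: 1.5
```

>>> {"op": "step_arm", "data": {
  "series": [
    [0, 0, 0, 0, 1, 0, 0.32],
    [0, 0, 0, 0, 2, 0, 0.32],
    [0, 0, 0, 0, 3, 0, 0.32]
  ]
}}

```text
clock: 12.15
tcp_pos: [0.5522, 0.0314, 0.1033]
eef_rot: [180.0, -0.0, 178.6]
wrist_force: [-1.8, -2.6, 1.9]
finger_gap: 0.324
finger_force: 1.5
```

>>> {"op": "step_arm", "data": {
  "series": [
    [0, 0, 0, 0.1, 1, 0, 0.32],
    [0, 0, 0, 0.1, 2, 0, 0.32],
    [0, 0, 0, 0.1, 3, 0, 0.32]
  ]
}}

```text
clock: 12.45
tcp_pos: [0.5523, 0.0344, 0.1033]
eef_rot: [180.0, -0.0, 178.6]
wrist_force: [-2.1, -2.6, 2.3]
finger_gap: 0.317
finger_force: 1.5
```

>>> {"op": "step_arm", "data": {
  "series": [
    [0, 0, 0, 0.2, 1, 0, 0.32],
    [0, 0, 0, 0.3, 2, 0, 0.32],
    [0, 0, 0, 0.4, 3, 0, 0.32]
  ]
}}

```text
clock: 12.75
tcp_pos: [0.5523, 0.0374, 0.1033]
eef_rot: [180.0, 0.0, 178.6]
wrist_force: [-0.5, -2.5, 0.0]
finger_gap: 0.321
finger_force: 1.5
```

>>> {"op": "step_arm", "data": {
  "series": [
    [0, 0, 0, 0, 1, 0, 0.32],
    [0, 0, 0, 0, 2, 0, 0.32],
    [0, 0, 0, 0, 3, 0, 0.32]
  ]
}}

```text
clock: 13.05
tcp_pos: [0.5524, 0.0404, 0.1034]
eef_rot: [180.0, 0.0, 178.6]
wrist_force: [-0.2, -2.5, -0.9]
finger_gap: 0.316
finger_force: 1.5
```

>>> {"op": "step_arm", "data": {
  "series": [
    [0, 0, 0, 0, 1, 0, 0.32],
    [0, 0, 0, 0, 2, 0, 0.32],
    [0, 0, 0, 0, 3, 0, 0.32]
  ]
}}

```text
clock: 13.35
tcp_pos: [0.5525, 0.0434, 0.1034]
eef_rot: [180.0, 0.0, 178.6]
wrist_force: [-0.6, -3.7, -1.9]
finger_gap: 0.321
finger_force: 1.5
```

>>> {"op": "step_arm", "data": {
  "series": [
    [0, 0, 0, 0, 1, 0, 0.32],
    [0, 0, 0, 0, 2, 0, 0.32],
    [0, 0, 0, 0, 3, 0, 0.32]
  ]
}}

```text
clock: 13.65
tcp_pos: [0.5525, 0.0464, 0.1034]
eef_rot: [180.0, 0.0, 178.6]
wrist_force: [-0.4, -2.4, -2.7]
finger_gap: 0.324
finger_force: 1.5
```

>>> {"op": "step_arm", "data": {
  "series": [
    [0, 0, 0, 0, 1, 0, 0.32],
    [0, 0, 0, 0, 2, 0, 0.32],
    [0, 0, 0, 0, 3, 0, 0.32]
  ]
}}

```text
clock: 13.95
tcp_pos: [0.5526, 0.0494, 0.1035]
eef_rot: [180.0, 0.0, 178.6]
wrist_force: [1.0, -3.4, -3.4]
finger_gap: 0.316
finger_force: 1.5
```

>>> {"op": "step_arm", "data": {
  "series": [
    [0, 0, 0, 0, 1, 0, 0.32],
    [0, 0, 0, 0, 2, 0, 0.32],
    [0, 0, 0, 0, 3, 0, 0.32]
  ]
}}

```text
clock: 14.25
tcp_pos: [0.5527, 0.0524, 0.1035]
eef_rot: [180.0, 0.0, 178.6]
wrist_force: [0.8, -2.9, -1.5]
finger_gap: 0.323
finger_force: 1.5
```

>>> {"op": "step_arm", "data": {
  "series": [
    [0, 0, 0, 0, 1, 0, 0.32],
    [0, 0, 0, 0, 2, 0, 0.32],
    [0, 0, 0, 0, 3, 0, 0.32]
  ]
}}

```text
clock: 14.55
tcp_pos: [0.5527, 0.0554, 0.1035]
eef_rot: [180.0, 0.0, 178.6]
wrist_force: [1.4, -2.8, -1.9]
finger_gap: 0.321
finger_force: 1.5
```

>>> {"op": "step_arm", "data": {
  "series": [
    [0, 0, 0, 0, 1, 0, 0.32],
    [0, 0, 0, 0, 2, 0, 0.32],
    [0, 0, 0, 0, 3, 0, 0.32]
  ]
}}

```text
clock: 14.85
tcp_pos: [0.5528, 0.0584, 0.1035]
eef_rot: [180.0, 0.0, 178.6]
wrist_force: [1.2, -3.7, -1.5]
finger_gap: 0.317
finger_force: 1.5
```

>>> {"op": "step_arm", "data": {
  "series": [
    [0, 0, 0, 0, 1, 0, 0.32],
    [0, 0, 0, 0, 2, 0, 0.32],
    [0, 0, 0, 0, 3, 0, 0.32]
  ]
}}

```text
clock: 15.15
tcp_pos: [0.5529, 0.0614, 0.1035]
eef_rot: [180.0, 0.0, 178.6]
wrist_force: [1.2, -3.3, -2.1]
finger_gap: 0.326
finger_force: 1.5
```

>>> {"op": "step_arm", "data": {
  "series": [
    [0, 0, 0, 0, 1, 0, 0.32],
    [0, 0, 0, 0, 2, 0, 0.32],
    [0, 0, 0, 0, 3, 0, 0.32]
  ]
}}

```text
clock: 15.45
tcp_pos: [0.553, 0.0644, 0.1035]
eef_rot: [180.0, 0.0, 178.6]
wrist_force: [1.6, -2.8, -1.8]
finger_gap: 0.323
finger_force: 1.5
```

>>> {"op": "step_arm", "data": {
  "series": [
    [0, 0, 0, 0, 1, 0, 0.32],
    [0, 0, 0, 0, 2, 0, 0.32],
    [0, 0, 0, 0, 3, 0, 0.32]
  ]
}}

```text
clock: 15.75
tcp_pos: [0.553, 0.066, 0.1035]
eef_rot: [-179.8, 0.0, 178.7]
wrist_force: [1.0, -8.2, -2.1]
finger_gap: 0.32
finger_force: 4.0
```

>>> {"op": "step_arm", "data": {
  "series": [
    [0, 0, 0, 0, 0.5, 0, 0.32],
    [0, 0, 0, 0, 0.5, 0, 0.32]
  ]
}}

```text
clock: 15.95
tcp_pos: [0.553, 0.066, 0.1035]
eef_rot: [-179.8, 0.0, 178.7]
wrist_force: [1.8, -7.5, -2.5]
finger_gap: 0.326
finger_force: 3.8
```

Stop felt at TCP y≈0.066 with about 8 N. I'll release, rise, then go over the knob.

>>> {"op": "step_arm", "data": {
  "series": [
    [0, 0, 0, 0, -2, 0, 0.34],
    [0, 0, 0, 0, -4, 0, 0.42],
    [0, 0, 0, 0, -4, 0, 0.42],
    [0, 0, 0, 0, -4, 0, 0.42],
    [0, 0, 0, 0, -4, -8, 0.42],
    [0, 0, 0, 0, -4, -22, 0.42],
    [0, 0, 0, 0, -4, -38, 0.42],
    [0, 0, 0, 0, -4, -50, 0.42],
    [0, 0, 0, 0, -12, -50, 0.3],
    [0, 0, 0, 0, -28, -50, 0.1],
    [0, 0, 0, 0, -45, -50, 0],
    [0, 0, 0, 0, -57, -50, 0],
    [0, 0, 0, 0, -62, -50, 0],
    [0, 0, 0, 0, -62, -50, 0],
    [0, 0, 0, 0, -62, -50, 0],
    [0, 0, 0, 0, -62, -50, 0]
  ]
}}

```text
clock: 17.55
tcp_pos: [0.5514, 0.0062, 0.1533]
eef_rot: [180.0, -0.0, 178.6]
wrist_force: [0.2, -0.1, 0.8]
finger_gap: 0.005
finger_force: 0.0
```

```bash
python3 - <<'E'
from h import *
import cv2
s=ctrl.state();print({k:s[k] for k in("clock","tcp_pos","eef_rot","wrist_force","finger_gap")})
d=ctrl.capture("scene")
f=200/np.tan(np.radians(d["fov_y"]/2));img=cv2.resize(d["img"][130:230,260:360,::-1],None,fx=6,fy=6,interpolation=2)
def P(X,c):
    p=d["R"]@np.array(X)+d["t"];u=f*p[0]/p[2]+d["cx"];v=f*p[1]/p[2]+d["cy"];print(X,u,v)
    cv2.circle(img,(int((u-260)*6),int((v-130)*6)),2,c,-1)
P((.553,.064,.135),(0,255,0));P((.5515,.006,.115),(0,255,0));x,y,z=s["tcp_pos"];P((x,y,z-.008),(0,0,255))
cv2.imwrite("pics/m4.png",img)
for n in("knob_top","handle_grip"):print(n,[(r["location"],r["score"]) for r in ctrl.find_in("scene",n)[:2]])
E
```

```text
{'clock': 17.55, 'tcp_pos': array([0.55135212, 0.00624168, 0.15334257]), 'eef_rot': array([ 1.79974771e+02, -1.27818220e-02,  1.78622533e+02]), 'wrist_force': array([ 0.19637183, -0.09742575,  0.75414603]), 'finger_gap': 0.004731718957810513}
(0.553, 0.064, 0.135) 292.0851848746679 172.6703581181321
(0.5515, 0.006, 0.115) 300.74395764307457 189.57103920306716
(np.float64(0.5513521170537427), np.float64(0.006241678258102049), np.float64(0.145342572127586)) 300.24849443707177 183.5053889895447
knob_top [([0.5538, -0.0009, 0.111], 0.45)]
handle_grip [([0.5391, 0.0576, 0.0796], 0.85)]
```

View pics/m4.png

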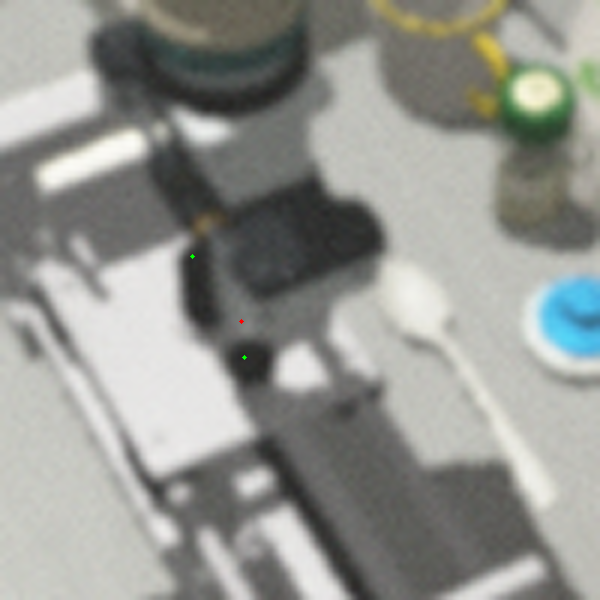

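The knob shows at crop (250,360), within about 1–2 mm of the prediction; closed fingertips are directly above it. Descending.

>>> {"op": "step_arm", "data": {
  "series": [
    [0, 0, 0, -1, 0, 8, 0],
    [0, 0, 0, -1, 0, 18, 0],
    [0, 0, 0, -1, 0, 25, 0],
    [0, 0, 0, -1, 0, 28, 0],
    [0, 0, 0, -1, 0, 29, 0],
    [0, 0, 0, -1, 0, 30, 0],
    [0, 0, 0, -1, 0, 31, 0],
    [0, 0, 0, -1, 0, 32, 0],
    [0, 0, 0, -1, 0, 33, 0],
    [0, 0, 0, -1, 0, 33, 0]
  ]
}}

```text
clock: 18.7
tcp_pos: [0.5526, 0.0058, 0.1209]
eef_rot: [-180.0, 0.1, 178.6]
wrist_force: [-0.4, -0.4, 4.7]
finger_gap: 0.006
finger_force: 2.2
```

>>> {"op": "step_arm", "data": {
  "series": [
    [0, 0, 0, 0, 0, 1, 0],
    [0, 0, 0, 0, 0, 2, 0],
    [0, 0, 0, 0, 0, 2.5, 0]
  ]
}}

```text
clock: 19.0
tcp_pos: [0.5526, 0.0057, 0.118]
eef_rot: [180.0, 0.0, 178.6]
wrist_force: [-1.5, -0.8, 3.8]
finger_gap: 0.004
finger_force: 2.2
```

The pin has found the hole (5 mm down at about 4 N).

>>> {"op": "step_arm", "data": {
  "series": [
    [0, 0, 0, 0, 0, 1, 0],
    [0, 0, 0, 0, 0, 2, 0],
    [0, 0, 0, 0, 0, 3, 0],
    [0, 0, 0, 0, 0, 4, 0],
    [0, 0, 0, 0, 0, 5, 0],
    [0, 0, 0, 0, 0, 6, 0],
    [0, 0, 0, 0, 0, 6, 0]
  ]
}}

```text
clock: 19.7
tcp_pos: [0.5526, 0.0057, 0.1118]
eef_rot: [180.0, 0.0, 178.6]
wrist_force: [0.2, -0.4, 3.6]
finger_gap: 0.005
finger_force: 1.6
```

>>> {"op": "step_arm", "data": {
  "series": [
    [0, 0, 0, 0, 0, 0.7, 0],
    [0, 0, 0, 0, 0, 1.4, 0],
    [0, 0, 0, 0, 0, 2, 0],
    [0, 0, 0, 0, 0, 2, 0]
  ]
}}

```text
clock: 20.1
tcp_pos: [0.5527, 0.0057, 0.1109]
eef_rot: [-180.0, 0.1, 178.6]
wrist_force: [-0.7, -0.8, 9.1]
finger_gap: 0.004
finger_force: 4.5
```

Bottomed out (9 N, 12 mm down). I'll lift straight off.

>>> {"op": "step_arm", "data": {
  "series": [
    [0, 0, 0, 0, 0, -3, 0],
    [0, 0, 0, 0, 0, -12, 0],
    [0, 0, 0, 0, 0, -30, 0],
    [0, 0, 0, 0, 0, -55, 0],
    [0, 0, 0, 0, 0, -85, 0],
    [0, 0, 0, 0, 0, -110, 0],
    [0, 0, 0, -15, -10, -120, 0],
    [0, 0, 0, 30, -40, -120, 0],
    [0, 0, 0, 75, -70, -120, 0],
    [0, 0, 0, 110, -90, -120, 0],
    [0, 0, 0, 120, -100, -120, 0],
    [0, 0, 0, 120, -100, -120, 0],
    [0, 0, 0, 120, -100, -120, 0]
  ]
}}

```text
clock: 21.4
tcp_pos: [0.4312, -0.0912, 0.2303]
eef_rot: [180.0, 0.1, 178.6]
wrist_force: [-0.4, 0.3, 1.1]
finger_gap: 0.004
finger_force: 0.0
```

```bash
python3 - <<'E'
from h import *
import cv2
d=ctrl.capture("scene");s=ctrl.state();print(s["clock"],s["tcp_pos"],s["wrist_force"])
cv2.imwrite("pics/m5.png",cv2.resize(d["img"][110:250,240:380,::-1],None,fx=4,fy=4,interpolation=2))
for n in("knob_top","handle_grip"):print(n,[(r["location"],r["score"]) for r in ctrl.find_in("scene",n)[:2]])
E
```

```text
21.45 [ 0.43149779 -0.09098046  0.23010767] [-0.24987876  0.27029242 -0.08455181]
knob_top [([0.5757, -0.0116, 0.0809], 0.49), ([0.554, -0.0004, 0.1038], 0.37)]
handle_grip [([0.5885, 0.0605, 0.0783], 0.85), ([0.5508, -0.0696, 0.0518], 0.16)]
```

View pics/m5.png

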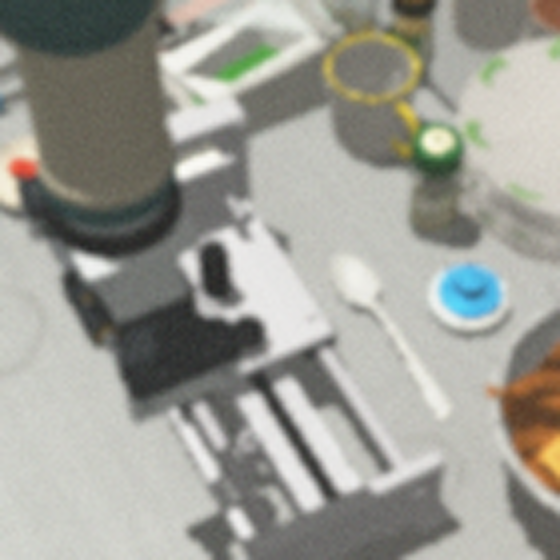

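The carriage is up at the blades (handle at crop 213,270), the knob is low (248,330), and the bystanders are untouched.

```bash
python3 -c "
from plant import ctrl
print(ctrl.hand_in())"
```

```text
the job is handed in; nothing more can be done
None
```

I pushed the pusher carriage free and ran it gently to its stop (about 8 N there, 17 N at most while it was stuck), pressed the lock knob fully down at about 9 N, kept the gripper off the blades and other things, and handed the job in at about 21 s.

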